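Probe the L-shaped seam of a pipe bracket

TASK

Turn the weld tester's selector to the long tick, then take the pencil probe from its stand and draw its tip slowly (a few centimetres per second) along the bottom of the L-shaped groove in the clamped bracket, from the free end of the long leg round the corner to the free end of the short leg, pressing only lightly, within its spring. Then hang the probe upright in its stand again, collar down on the plate, with the selector still at the long tick; leave the elbow, the spanner and the pipe piece alone.

Things in the scene. Friction and masses are not known exactly. Their poses are not given: they have to be found in the camera images.
- tester: Grey weld tester, a box 200 x 160 x 85 mm, fixed to the bench; origin under its centre. On its flat top: a rotary selector on a low round foot, four raised white ticks around the selector, one of them long and broad (20 x 6 mm, the others 7 x 3 mm), and a dark screen on the +x half.
- selector (a joint): Angle of the selector (rad), growing clockwise seen from above; ticks at 0, 0.6, 1.2 and 1.8 (range 0 to 1.8); the third (1.2) is the long tick. At 0 its pointer (white nose and line) looks along the tester's -x; at angle q along (-cos q, sin q) of the tester's frame. Stiff (0.06 Nm): it stays where it is left.
- selector_grip (a point): On the selector's axis at the height to grip, 121 mm over the bench. The grip is an upright bar 50 mm long (along the pointer, the point's x), 15 mm thick (along the point's y) and 32 mm high; its top is 10 mm above this point, the disc under the bar 22 mm below it.
- stand: Aluminium probe stand, 90 x 90 x 100 mm, fixed to the bench; origin under its centre; walls at its +y and -y sides, a 10 mm top plate with a round hole 27 mm wide through its centre.
- stand_hole (a point): Centre of the stand's hole, at the upper face of the top plate (100 mm over the bench).
- probe: Pencil probe, 0.18 kg or so, loose, hanging upright by its collar in the stand's hole. Origin on its axis at the underside of the round collar (42 mm across, 6 mm thick); z along the axis towards the handle. Handle: square, 24 x 24 mm, from 6 to 66 mm above the origin, sides along the probe's x and y. Below the collar: a round stem 18 mm thick and 45 mm long, a cone, and an 8 mm round tip.
- probe_point (a point): Lowest point of the probe's tip when its spring is relaxed, 85 mm below the probe's origin. The tip is sprung: it gives way up to 5 mm along the axis, pushing with 1.2 N at first touch and 4.2 N at the end of its travel, after which it is rigid.
- vise: Low steel bench vise, 140 x 200 mm, fixed; origin under its centre. Its 62 mm high jaws hold the bracket: a plate 150 (vise x) x 100 (vise y) x 24 mm with a brass boss and an L-shaped groove in its top. The top is on average 72 mm over the bench, but clamped up to 12 mm higher or lower and up to 0.1 rad out of level about the vise's y; the readings do not show this: feel for it.
- seam_0 (a point): Where the run starts, at the long leg's free end, on the centre line, 6 mm from the end wall. Groove: 12 mm wide, 6 mm deep, flat bottom, upright walls, closed ends; long leg 90 mm along vise x, short leg 54 mm along vise y. Seam points are 18 mm apart; x and y are true, the height (66 mm) is the bottom's for an average, level bracket
- seam_1 (a point): Point on the centre line of the long leg
- seam_2 (a point): Point on the centre line of the long leg
- seam_3 (a point): Point on the centre line of the long leg
- seam_4 (a point): Point on the centre line of the long leg
- seam_5 (a point): The corner, where both legs meet
- seam_6 (a point): Point on the centre line of the short leg
- seam_7 (a point): Point on the centre line of the short leg
- seam_8 (a point): Point on the centre line at the free end of the short leg: where the run ends
- elbow: Bystander: brass pipe elbow, legs 48 mm, 34 mm high, loose on the bench; origin under its corner.
- wrench: Bystander: steel spanner 180 mm long, lying loose on the bench; origin under its middle.
- nipple: Bystander: steel pipe piece, 34 mm across and 75 mm high, standing loose on the bench; origin under its centre.
Mind the look-alikes: they are no part of the job. Leave any orange look-alike of the probe alone.

How it is judged:
On the way, in this order (a step that is already met when the one before it is completed fails the run):
1. the selector stands at the long tick (value of joint selector between 1.05 and 1.35 rad and velocity of joint selector between -0.1 and 0.1 rad/s), for 0.2 s.
2. the probe's tip presses in the groove at seam_0 (within 5 mm), moving slower than 60 mm/s (horizontal distance between probe_point and seam_0 below 0.005 m and contact force between probe and vise above 0.4 N and linear speed of probe below 0.06 m/s and angle between probe's own z axis and vertical below 0.5 rad), for 0.05 s.
3. the probe's tip presses in the groove at seam_1 (within 5 mm), moving slower than 60 mm/s (horizontal distance between probe_point and seam_1 below 0.005 m and contact force between probe and vise above 0.4 N and linear speed of probe below 0.06 m/s and angle between probe's own z axis and vertical below 0.5 rad), for 0.05 s.
4. the probe's tip presses in the groove at seam_2 (within 5 mm), moving slower than 60 mm/s (horizontal distance between probe_point and seam_2 below 0.005 m and contact force between probe and vise above 0.4 N and linear speed of probe below 0.06 m/s and angle between probe's own z axis and vertical below 0.5 rad), for 0.05 s.
5. the probe's tip presses in the groove at seam_3 (within 5 mm), moving slower than 60 mm/s (horizontal distance between probe_point and seam_3 below 0.005 m and contact force between probe and vise above 0.4 N and linear speed of probe below 0.06 m/s and angle between probe's own z axis and vertical below 0.5 rad), for 0.05 s.
6. the probe's tip presses in the groove at seam_4 (within 5 mm), moving slower than 60 mm/s (horizontal distance between probe_point and seam_4 below 0.005 m and contact force between probe and vise above 0.4 N and linear speed of probe below 0.06 m/s and angle between probe's own z axis and vertical below 0.5 rad), for 0.05 s.
7. the probe's tip presses in the groove at seam_5 (within 5 mm), moving slower than 60 mm/s (horizontal distance between probe_point and seam_5 below 0.005 m and contact force between probe and vise above 0.4 N and linear speed of probe below 0.06 m/s and angle between probe's own z axis and vertical below 0.5 rad), for 0.05 s.
8. the probe's tip presses in the groove at seam_6 (within 5 mm), moving slower than 60 mm/s (horizontal distance between probe_point and seam_6 below 0.005 m and contact force between probe and vise above 0.4 N and linear speed of probe below 0.06 m/s and angle between probe's own z axis and vertical below 0.5 rad), for 0.05 s.
9. the probe's tip presses in the groove at seam_7 (within 5 mm), moving slower than 60 mm/s (horizontal distance between probe_point and seam_7 below 0.005 m and contact force between probe and vise above 0.4 N and linear speed of probe below 0.06 m/s and angle between probe's own z axis and vertical below 0.5 rad), for 0.05 s.
10. the probe's tip presses in the groove at seam_8 (within 5 mm), moving slower than 60 mm/s (horizontal distance between probe_point and seam_8 below 0.005 m and contact force between probe and vise above 0.4 N and linear speed of probe below 0.06 m/s and angle between probe's own z axis and vertical below 0.5 rad), for 0.05 s.
At the end, for the whole second after the job is handed in: The selector stands within 0.15 rad of the long tick (1.2); the probe hangs at rest and upright (within 0.12 rad) in the stand, its collar on the plate (within 4 mm) and within 8 mm of the hole's centre (value of joint selector between 1.05 and 1.35 rad and horizontal distance between probe and stand_hole below 0.008 m and z of probe in the frame of stand_hole between -0.004 and 0.004 m and angle between probe_point's own z axis and vertical below 0.12 rad and linear speed of probe below 0.02 m/s); the robot touches nothing.
It fails at once if the probe is pressed on the bracket or vise with more than 15 N (contact force between probe and vise above 15 N).
It fails at once if the probe is dragged over the bracket or vise faster than 100 mm/s (contact force between probe and vise above 0.4 N and linear speed of probe above 0.1 m/s).
It fails at once if the elbow is moved more than 20 mm (distance of elbow from where it was at the start of the episode above 0.02 m).
It fails at once if the wrench is moved more than 20 mm (distance of wrench from where it was at the start of the episode above 0.02 m).
It fails at once if the nipple is moved more than 20 mm (distance of nipple from where it was at the start of the episode above 0.02 m).
It also fails if it takes over 72 s, if anything falls off the work surface, if the arm or the gripper's body presses on something with over 40 N, if the wrist force passes 120 N, or if a joint passes its speed limit or range.

ROBOT

A 6-joint arm with a two-finger parallel gripper is mounted at the origin on the work surface. World frame = base frame: x ahead of the robot, y to its left, z up, the work surface at z = 0. Lengths are in m, angles in rad, forces in N, time in s.
With the tool pointing down it reaches from about 0.35 to 0.975 m from the base axis. Payload 17.4 kg.
Tool frame: the origin (TCP) lies on the mounting face of the last link; the fingertips stand 173 mm ahead of it and the grasp point (between the pads) lies 155 mm ahead of it (nose_length is the z of the fingertips in the tool frame, in m); z points along the fingers, y is the line along which they close (so a half turn about z gives the same grasp; the last joint's range is limited). The gripper opens to 85 mm and grips with 20 to 120 N. Pads are 22 mm wide; open, the fingers measure 114 mm over their backs; the gripper's body (76 mm by 85 mm) begins 54 mm behind the grasp point. The pads swing forward as they close: fully open they stand 13 mm farther back than shut.
Start: joints at [-0.038, 0.116, 1.442, -0, 1.584, -0.038], TCP at [0.675, -0, 0.405] pointing down, gripper open.
Joint ranges: [-2.83, 2.83], [-0.83, 2.19], [0.07, 2.5], [-1.14, 4.28], [0.01, 3], [-2.97, 2.97]. Speed limits (rad/s): [1.89, 1.89, 2.22, 3.14, 3.14, 3.14].

INTERFACE

Orientations are given as a rotation vector (axis times angle).
In Python, from rig import * gives the robot as it stands.
- The arm moves only by the shell command python3 -m handwheel 'ROWS' [OPENING]. ROWS is JSON, a list that holds one entry, the list of rows, each a list of 6 numbers: the shift along the tool's x, y, z in cm, then the turn, a rotation vector about the tool's x, y, z in rad. In form: [[[dx, dy, dz, ax, ay, az], ...]]. A call has 1 to 10 rows; each row shifts and turns the commanded pose from where the row before left it, along the tool's axes as they then stand; what a row does not reach is not made up. A row lasts 1/8 s, in which the tool goes at most 62.5 mm and 10.7 degrees, less where a joint would pass 70% of its speed; a pose out of reach is approached as far as the arm can. A call with a gripper value outside its range is refused whole. OPENING is the opening in per cent of the stroke, from 0 (shut) to 100 (fully open), set as the call begins (- or left out, the last holds). The fingers move at their own pace and stop on an object; the grip force is fixed at half the most. Time passes only in rows, so rows that do not move let the fingers close. It gives the time, the measured TCP pose, the force, the opening and the grip force at its end, in the units of the state.
- observe(): the state, without advancing time (a new reading comes with each control period).
- get_image(name): name is "scene" or "side" or "wrist"; returns a dict with "color" (420x560x3 uint8, red, green, blue), "range_z" (420x560 float32, m along the optical axis (not along the pixel's ray), 0 where there is no reading), "K" (3x3 intrinsics, pixels), "k1" (the pictures are not rectified: a ray, as slopes to the right and down, at radius r is drawn at 1 + k1 r^2 times it, then the intrinsics apply), "extrinsics" (4x4, takes a point from world to camera coordinates); the wrist camera has in their place "T_tool_cam" (4x4, takes a point from camera to tool coordinates, whose origin is the TCP and whose axes are the flange's). Camera axes: x right, y down, z forward; pixel columns grow to the right and rows downward; lengths in m; the calibration is good to about 2 mm. A picture is of the moment at which its call begins: read the wrist's pose just before it.
- job_done(): hands the job in; it is judged then, once.
The state is a dict: "time_s": time; "joint_positions": joint angles; "qvel": joint speeds; "effort": joint torques, N m; "ee_pos": TCP position; "ee_rot": TCP orientation; "wrist_force": force on the tool from outside, world axes, zero at the start; "torque": the same for the moment, N m; "gripper_width": finger opening in m; "gripper_force": force on a finger pad.
Only numpy, scipy, OpenCV 4.12 (cv2) and the standard library are available. Lean on these libraries where they do the work, as an engineer would, in place of code of your own. Each camera call takes 0.05 s, during which the arm holds its last target. There are 200 camera calls.

## Working session

There is one attempt and no reset: what is moved stays moved. The work goes in short steps, Python scripts to look and compute and a shell command to move; the robot and the scene stay as the last step left them, time stands still between calls to the robot, and variables do not carry over. Pictures are saved under pics/ and viewed, at most 10 in all, crops included, and the job is handed in when it is done.

```bash
ls; mkdir -p pics; cat > h.py <<'E'
from rig import *
import numpy as np, cv2
from scipy.spatial.transform import Rotation as R
def cam(name):
    o=observe(); im=get_image(name)
    if name=="wrist":
        T=np.eye(4);T[:3,:3]=R.from_rotvec(o["ee_rot"]).as_matrix();T[:3,3]=o["ee_pos"]
        im["Twc"]=T@np.array(im["T_tool_cam"])
    else: im["Twc"]=np.linalg.inv(np.array(im["extrinsics"]))
    return im
def rays(im,uv):
    K=np.array(im["K"]);D=np.array([im["k1"],0,0,0],float)
    p=cv2.undistortPoints(np.array(uv,float).reshape(-1,1,2),K,D).reshape(-1,2)
    d=np.c_[p,np.ones(len(p))]
    return im["Twc"][:3,3],d@im["Twc"][:3,:3].T
def onplane(im,uv,z):
    c,d=rays(im,uv); return c+d*((z-c[2])/d[:,2])[:,None]
def depthpts(im,uv):
    c,d=rays(im,uv); uv=np.array(uv,int).reshape(-1,2); return c+d*im["range_z"][uv[:,1],uv[:,0]][:,None]
def save(im,f): cv2.imwrite("pics/"+f,im["color"][:,:,::-1])
E
python3 - <<'E'
from h import *
import pickle
a=cam("scene");b=cam("side");w=cam("wrist")
pickle.dump((a,b,w),open("v0.pkl","wb"))
g=lambda i:i["color"][:,:,::-1]
save(a,"a.png")
cv2.imwrite("pics/bw.png",np.hstack([cv2.resize(g(b),(400,300)),cv2.resize(g(w),(400,300))]))
for i in (a,b,w): print(i["Twc"].round(3).tolist(),np.array(i["K"]).tolist(),i["k1"])
print(observe())
E
```

```text
pics
[[-0.374, 0.716, -0.589, 1.195], [0.927, 0.291, -0.236, 0.254], [0.003, -0.635, -0.773, 0.941], [0.0, 0.0, 0.0, 1.0]] [[409.82156005936133, 0.0, 282.9241724567324], [0.0, 409.82156005936133, 203.16615598187084], [0.0, 0.0, 1.0]] -0.020912853117096942
[[0.955, -0.178, 0.236, 0.307], [-0.296, -0.552, 0.78, -0.91], [-0.009, -0.815, -0.58, 0.779], [0.0, 0.0, 0.0, 1.0]] [[480.669846042283, 0.0, 285.3275750840835], [0.0, 480.669846042283, 206.3559170049658], [0.0, 0.0, 1.0]] -0.00839723971574039
[[1.0, 0.0, 0.001, 0.675], [0.001, -0.96, -0.28, 0.07], [0.001, 0.28, -0.96, 0.375], [0.0, 0.0, 0.0, 1.0]] [[331.0733452780648, 0.0, 276.5419769506193], [0.0, 331.0733452780648, 206.84203934291256], [0.0, 0.0, 1.0]] -0.06197738682811561
{'time_s': 0.15, 'joint_positions': array([-3.77971145e-02,  1.16369003e-01,  1.44212190e+00,  9.61374958e-06,
        1.58397277e+00, -3.78027076e-02]), 'qvel': array([-0.00079225, -0.00245315, -0.00152   , -0.00122751,  0.00091915,
       -0.00199252]), 'effort': array([ 7.81324125e-04, -7.32512355e+01, -6.32847619e+01, -3.31336332e-05,
        5.00968890e-03,  2.64853352e-04]), 'ee_pos': array([ 6.75009424e-01, -6.22058861e-06,  4.04130011e-01]), 'ee_rot': array([-2.22097875e+00, -2.22099144e+00,  9.18945141e-04]), 'wrist_force': array([ 0.00649354,  0.29467071, -0.02500441]), 'torque': array([ 0.02774233, -0.01646593,  0.03704668]), 'gripper_force': 0.0, 'gripper_width': 0.08590185585516731}
```

View pics/a.png

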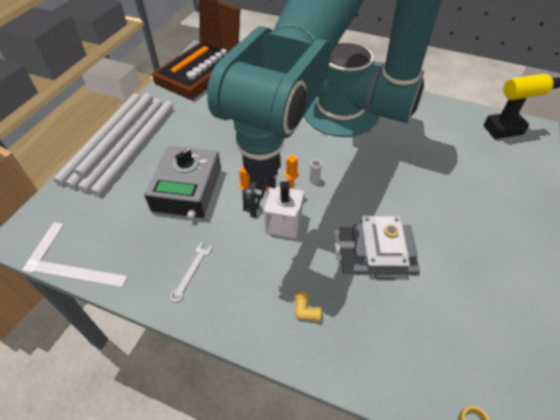

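View pics/bw.png

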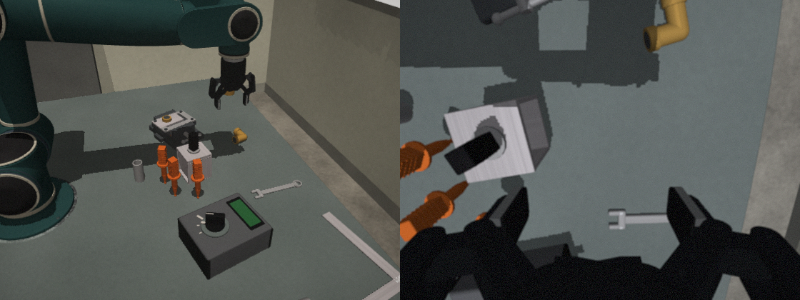

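The scene view shows the tester at about (183,180), the stand with its black-handled probe at (285,205), and the vise with bracket at (380,245). There are orange look-alikes around the stand, at about (244,180) and (292,165). Next I measure heights from depth.

```bash
python3 - <<'E'
from h import *
import pickle
a,b,w=pickle.load(open("v0.pkl","rb"))
v,u=np.mgrid[0:420,0:560]; uv=np.c_[u.ravel(),v.ravel()]
C=[]
for im in (a,b,w):
    P=depthpts(im,uv); ok=im["range_z"].ravel()>0
    C.append((P[ok],im["color"].reshape(-1,3)[ok].astype(int)))
def rect(P,n):
    r=cv2.minAreaRect((P[:,:2]*1000).astype(np.float32)); print(n,len(P),np.round(r[0],1),np.round(r[1],1),round(r[2],1),'z',np.median(P[:,2]).round(4))
rng={'tester':(.45,.9,-.75,-.2)}
for (P,c),n in zip(C,"abw"):
    z=P[:,2];X=P[:,0];Y=P[:,1]
    dev=np.abs(c-c.mean(1,keepdims=True)).max(1)
    g=(c[:,1]>c[:,0]*1.5)&(c[:,1]>c[:,2]*1.5)&(c[:,1]>60)
    gg=g&(z<.2)&(z>.05)
    print(n,'green',gg.sum(),P[gg].mean(0).round(3) if gg.any() else '')
    o=(c[:,0]>150)&(c[:,2]<60)&(z<.25)&(z>.02)
    if o.any():
        H,xe,ye=np.histogram2d(X[o],Y[o],bins=[np.arange(.2,1,.02),np.arange(-.8,.6,.02)])
        print('orange',[(round(xe[i]+.01,2),round(ye[j]+.01,2),int(H[i,j])) for i,j in np.argwhere(H>8)])
    if gg.any():
        m=P[gg].mean(0); near=np.hypot(X-m[0],Y-m[1])<.2
        rect(P[near&(z>.078)&(z<.092)],'top'); s=near&(z>.118)&(z<.145)
        if s.sum()>3: rect(P[s],'bar')
        s=near&(z>.093)&(z<.115)
        if s.sum()>3: rect(P[s],'disc')
        s=near&(z>.08)&(z<.1)&(c.min(1)>150)
        if s.sum()>3: rect(P[s],'white')
    for lo,hi,nn in((.09,.11,'z100'),(.155,.185,'z170'),(.055,.09,'z72')):
        s=(z>lo)&(z<hi)&(X>.4)&(X<1)&(np.abs(Y)<.35)
        H,xe,ye=np.histogram2d(X[s],Y[s],bins=[np.arange(.4,1,.04),np.arange(-.36,.36,.04)])
        print(nn,[(round(xe[i]+.02,2),round(ye[j]+.02,2),int(H[i,j])) for i,j in np.argwhere(H>15)])
E
```

```text
a green 320 [ 0.604 -0.307  0.087]
orange [(np.float64(0.43), np.float64(-0.03), 18), (np.float64(0.43), np.float64(-0.01), 51), (np.float64(0.45), np.float64(-0.03), 103), (np.float64(0.45), np.float64(-0.01), 66), (np.float64(0.53), np.float64(-0.13), 92), (np.float64(0.53), np.float64(-0.11), 21)]
top 2474 [ 528.3 -265.3] [201.9 276.9] 13.4 z 0.0853
bar 163 [ 512.6 -231.7] [223.5  46.7] 89.7 z 0.1296
disc 218 [ 507.4 -237.6] [ 64.5 233.1] 1.7 z 0.1003
white 260 [ 535.9 -328. ] [187.4 148.8] 13.7 z 0.086
z100 [(np.float64(0.42), np.float64(-0.02), 24), (np.float64(0.46), np.float64(-0.02), 56), (np.float64(0.5), np.float64(-0.3), 91), (np.float64(0.5), np.float64(-0.02), 22), (np.float64(0.5), np.float64(0.02), 89), (np.float64(0.54), np.float64(-0.34), 71), (np.float64(0.54), np.float64(-0.3), 62), (np.float64(0.54), np.float64(-0.14), 41), (np.float64(0.54), np.float64(-0.06), 51), (np.float64(0.54), np.float64(-0.02), 87), (np.float64(0.54), np.float64(0.02), 154), (np.float64(0.58), np.float64(-0.06), 23), (np.float64(0.58), np.float64(-0.02), 186), (np.float64(0.58), np.float6
[... 6778 characters left out ...]
(np.float64(0.58), np.float64(0.02), 1645), (np.float64(0.58), np.float64(0.06), 231)]
z170 [(np.float64(0.54), np.float64(-0.02), 822), (np.float64(0.54), np.float64(0.02), 656), (np.float64(0.58), np.float64(-0.02), 16)]
z72 [(np.float64(0.42), np.float64(-0.26), 275), (np.float64(0.42), np.float64(-0.02), 49), (np.float64(0.46), np.float64(-0.26), 791), (np.float64(0.46), np.float64(-0.1), 256), (np.float64(0.46), np.float64(-0.06), 50), (np.float64(0.46), np.float64(-0.02), 260), (np.float64(0.5), np.float64(-0.26), 53), (np.float64(0.5), np.float64(0.02), 17), (np.float64(0.54), np.float64(0.06), 18), (np.float64(0.58), np.float64(-0.02), 125), (np.float64(0.58), np.float64(0.06), 101)]
```

```bash
python3 - <<'E'
from h import *
import pickle
ims=pickle.load(open("v0.pkl","rb"))
v,u=np.mgrid[0:420,0:560]; uv=np.c_[u.ravel(),v.ravel()]
PP=[];CC=[]
for im in ims:
    P=depthpts(im,uv); ok=im["range_z"].ravel()>0
    PP.append(P[ok]);CC.append(im["color"].reshape(-1,3)[ok].astype(int))
def rect(n,x0,x1,y0,y1,z0,z1,col=None):
    for P,c,l in zip(PP,CC,"abw"):
        s=(P[:,0]>x0)&(P[:,0]<x1)&(P[:,1]>y0)&(P[:,1]<y1)&(P[:,2]>z0)&(P[:,2]<z1)
        if col is not None: s&=col(c)
        if s.sum()<15: continue
        Q=P[s]; r=cv2.minAreaRect((Q[:,:2]*1000).astype(np.float32)); print(n,l,s.sum(),np.round(r[0],1),np.round(r[1],1),round(r[2],1),'z',np.median(Q[:,2]).round(4),'mean',(Q[:,:2].mean(0)*1000).round(1))
T=(.4,.72,-.45,-.19)
rect('tester',*T,.08,.09)
rect('bar',*T,.126,.14)
rect('disc',*T,.094,.106)
rect('white',*T,.084,.092,lambda c:c.min(1)>130)
rect('whitebar',*T,.11,.14,lambda c:c.min(1)>110)
rect('green',*T,.084,.092,lambda c:(c[:,1]>c[:,0]*1.5)&(c[:,1]>60))
rect('stand',.47,.63,-.06,.08,.095,.104)
rect('handle',.49,.6,-.06,.06,.16,.18)
rect('orange',.4,.57,-.16,.03,.11,.25,lambda c:(c[:,0]>150)&(c[:,2]<60))
rect('or1',.4,.49,-.06,.03,.11,.25,lambda c:(c[:,0]>150)&(c[:,2]<60))
rect('or2',.4,.49,-.16,-.06,.11,.25,lambda c:(c[:,0]>150)&(c[:,2]<60))
rect('or3',.49,.57,-.18,-.08,.11,.25,lambda c:(c[:,0]>150)&(c[:,2]<60))
V=(.4,.72,.12,.4)
rect('plate',*V,.066,.092)
rect('vise',*V,.02,.1)
P=np.vstack(PP[:2]);s=(P[:,0]>.47)&(P[:,0]<.62)&(P[:,1]>.2)&(P[:,1]<.32)&(P[:,2]>.06)&(P[:,2]<.1)
print(np.percentile(P[s,2],[1,10,50,90,99]))
rect('boss',*V,.07,.13,lambda c:(c[:,0]>1.6*c[:,2])&(c[:,0]>90))
# handle-axis estimate, max z
a,b,w=ims
s=lambda P:P[(abs(P[:,0]-.545)<.05)&(abs(P[:,1])<.05)&(P[:,2]>.11)]
for P in PP: print(s(P)[:,2].max() if len(s(P)) else 0)
g=lambda i,y0,y1,x0,x1:cv2.resize(i["color"][y0:y1,x0:x1,::-1],(400,400),interpolation=cv2.INTER_CUBIC)
cv2.imwrite("pics/c.png",np.hstack([g(b,250,400,240,390),g(a,200,290,330,420)]))
E
```

```text
tester a 2298 [ 541.7 -321.2] [202.  159.7] 13.6 z 0.0853 mean [ 556.1 -314.6]
tester b 5691 [ 539.4 -322.5] [201.4 161.8] 13.0 z 0.0854 mean [ 539.3 -332.8]
tester w 642 [ 455.2 -267.4] [59.7 21.9] 5.0 z 0.0856 mean [ 458.1 -267.1]
bar a 80 [ 510.9 -328. ] [18.4 50. ] 64.6 z 0.1304 mean [ 512.7 -326. ]
bar b 198 [ 510.6 -329.3] [17.2 48.2] 66.4 z 0.1307 mean [ 510.2 -330.8]
disc a 119 [ 515.1 -311.5] [44.  61.9] 62.8 z 0.0991 mean [ 516.8 -316.4]
disc b 296 [ 502.8 -338.3] [32.3 67.2] 67.1 z 0.0991 mean [ 504.1 -339.4]
white a 1167 [ 539.8 -322. ] [196.2 152.1] 13.7 z 0.0858 mean [ 533.6 -321.3]
white b 32 [ 476.  -308.9] [63.6 15.5] 73.8 z 0.0861 mean [ 478.9 -295. ]
whitebar a 18 [ 496.4 -323.7] [11.7 22.3] 53.3 z 0.131 mean [ 496.3 -322.2]
green a 368 [ 603.6 -307.7] [ 38.5 105.8] 13.0 z 0.0869 mean [ 604.  -307.2]
green b 666 [ 604.2 -306. ] [ 36.6 101.7] 13.9 z 0.087 mean [ 604.5 -307.6]
stand a 676 [545.4  -5.3] [94.3 90.7] 10.7 z 0.1 mean [552.6  -1.5]
stand b 679 [544.9  -2.8] [92.5 96.6] 11.0 z 0.1002 mean [541.9 -14.2]
stand w 7640 [544.5  -4.8] [92.1 91.2] 9.9 z 0.1012 me
[... 791 characters left out ...]
32.4 -125.9]
or3 b 72 [ 521.4 -127.6] [21.9 25.8] 0.3 z 0.152 mean [ 521.6 -128.5]
plate a 173 [538.5 262.3] [129.  106.2] 19.8 z 0.0739 mean [513.1 281.8]
plate b 119 [535.8 269.4] [127.  134.9] 17.2 z 0.0737 mean [511.3 277.6]
vise a 3781 [548.6 257.9] [160.6 216.9] 21.9 z 0.0593 mean [555.5 261.3]
vise b 2206 [542.7 255.4] [161.6 221. ] 22.1 z 0.0591 mean [535.8 243.9]
vise w 2300 [561.  157.7] [ 35.7 117.7] 88.2 z 0.0246 mean [549.7 161.7]
[0.06004703 0.06041504 0.0618709  0.07224032 0.07702696]
boss a 60 [517.9 283.5] [32.8 24.7] 83.8 z 0.0744 mean [520.1 284.7]
boss b 54 [509.6 284.1] [38.4 38.4] 31.5 z 0.0747 mean [509.7 278.2]
0.5833937874804677
0.5807337472378177
0.17073146879067874
```

View pics/c.png

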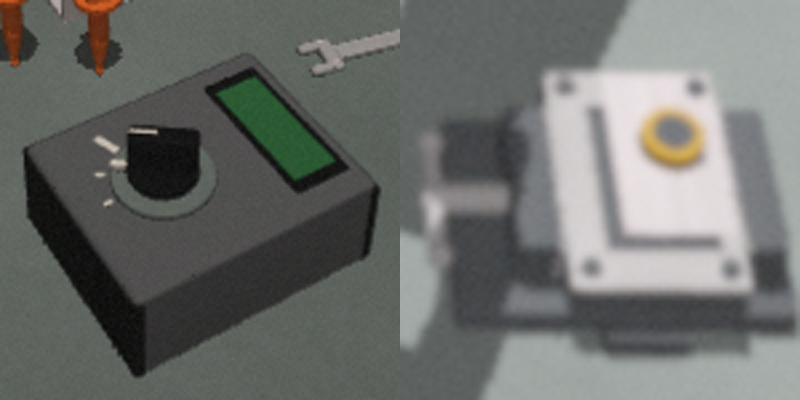

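The side crop shows the selector with its pointer near the second tick: white line at about (143,131), long tick at (106,144). The scene crop shows the bracket with the L-groove. Its long leg runs from the upper left (597,110) to the corner (620,240), and its short leg ends at (718,240). First I move over the selector.

```bash
python3 -m handwheel '[[[-4.11,-2.05,0,0,0,0],[-4.11,-2.05,0,0,0,0],[-4.11,-2.05,0,0,0,0],[-4.11,-2.05,0,0,0,0],[-4.11,-2.05,0,0,0,0],[-4.11,-2.05,0,0,0,0],[-4.11,-2.05,0,0,0,0],[-4.11,-2.05,0,0,0,0]]]' 100 && python3 -m handwheel '[[[0,0,0,0,0,-0.167],[0,0,0,0,0,-0.167],[0,0,0,0,0,-0.167],[0,0,0,0,0,-0.167],[0,0,0,0,0,-0.167],[0,0,0,0,0,-0.167],[0,0,0,0,0,-0.167],[0,0,0,0,0,0],[0,0,0,0,0,0]]]'
python3 - <<'E'
from h import *
w=cam("wrist"); save(w,"w1.png"); o=observe(); M=R.from_rotvec(o["ee_rot"]).as_matrix()
print(o["ee_pos"],M.round(3).tolist(),o["joint_positions"].round(2))
v,u=np.mgrid[0:420,0:560]; uv=np.c_[u.ravel(),v.ravel()]
P=depthpts(w,uv); 
s=(w["range_z"].ravel()>0)&(P[:,2]>.124)&(P[:,2]<.14)&(np.hypot(P[:,0]-.511,P[:,1]+.329)<.045)
r=cv2.minAreaRect((P[s,:2]*1000).astype(np.float32)); print(s.sum(),r)
c=w["color"].reshape(-1,3)
s2=s&(c.min(1)>110); print(P[s2].mean(0),s2.sum())
E
```

```text
time_s: 1.15
ee_pos: [0.5101, -0.33, 0.4046]
ee_rot: [-2.221, -2.221, -0.0]
wrist_force: [0.2, 0.2, -0.4]
gripper_width: 0.0855
gripper_force: 0.0
time_s: 2.28
ee_pos: [0.511, -0.3288, 0.4046]
ee_rot: [-0.633, -3.077, -0.0]
wrist_force: [0.2, 0.6, 0.6]
gripper_width: 0.0857
gripper_force: 0.0
[ 0.51100071 -0.32879042  0.40460598] [[-0.919, 0.394, -0.0], [0.394, 0.919, 0.0], [0.0, -0.0, -1.0]] [-0.61 -0.03  1.59 -0.    1.58 -1.78]
1230 ((509.5780944824219, -329.211181640625), (14.822328567504883, 49.5847053527832), 67.24628448486328)
[ 0.49465029 -0.3224641   0.13305035] 48
```

View pics/w1.png

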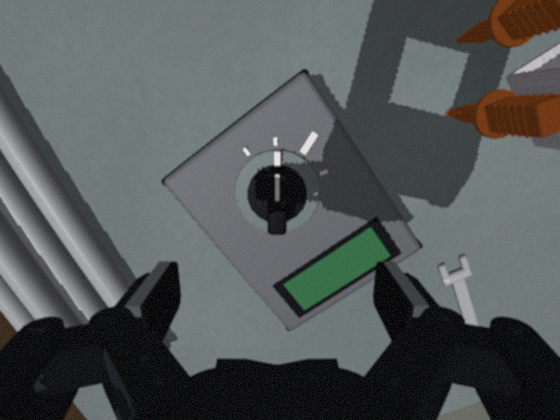

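The wrist view shows the bar centred at about (277,195). Its pointer looks at the second tick (275,155), and the long tick is clockwise of it at (308,143).

```bash
python3 -m handwheel '[[[0,-0.04,4.2,0,0,0],[0,-0.04,4.2,0,0,0],[0,0,4.2,0,0,0],[0,0,0,0,0,0]]]' 100 && python3 -m handwheel '[[[0,0,0,0,0,0],[0,0,0,0,0,0],[0,0,0,0,0,0],[0,0,0,0,0,0],[0,0,0,0,0,0],[0,0,0,0,0,0]]]' 0 && python3 -m handwheel '[[[0,0,0,0,0,0.1],[0,0,0,0,0,0.1],[0,0,0,0,0,0.1],[0,0,0,0,0,0.1],[0,0,0,0,0,0.1],[0,0,0,0,0,0.09],[0,0,0,0,0,0],[0,0,0,0,0,0]]]'
```

```text
time_s: 2.82
ee_pos: [0.5102, -0.3292, 0.2758]
ee_rot: [-0.629, -3.073, -0.003]
wrist_force: [0.6, 0.2, 0.7]
gripper_width: 0.0855
gripper_force: 0.0
time_s: 3.58
ee_pos: [0.511, -0.3291, 0.2797]
ee_rot: [0.626, 3.077, 0.001]
wrist_force: [0.3, 6.6, 6.6]
gripper_width: 0.0139
gripper_force: 59.1
time_s: 4.58
ee_pos: [0.5106, -0.3296, 0.2797]
ee_rot: [1.495, 2.763, -0.001]
wrist_force: [-4.9, 1.7, 7.8]
gripper_width: 0.0134
gripper_force: 59.3
```

```bash
python3 -m handwheel '[[[0,0,0,0,0,0],[0,0,0,0,0,0],[0,0,0,0,0,0],[0,0,0,0,0,0]]]' 100 && python3 -m handwheel '[[[0,0,-4.2,0,0,0],[0,0,-4.2,0,0,0],[0,0,-4.2,0,0,0.14],[0,0,0,0,0,0],[0,0,0,0,0,0]]]'
python3 - <<'E'
from h import *
w=cam("wrist"); o=observe(); M=R.from_rotvec(o["ee_rot"]).as_matrix()
print(o["ee_pos"],M.round(3).tolist())
v,u=np.mgrid[0:420,0:560]; uv=np.c_[u.ravel(),v.ravel()]
P=depthpts(w,uv); 
s=(w["range_z"].ravel()>0)&(P[:,2]>.124)&(P[:,2]<.14)&(np.hypot(P[:,0]-.511,P[:,1]+.329)<.045)
r=cv2.minAreaRect((P[s,:2]*1000).astype(np.float32)); print(s.sum(),r)
c=w["color"].reshape(-1,3); s2=s&(c.min(1)>110); print(P[s2].mean(0),s2.sum())
d=np.array([.545,-.004])-o["ee_pos"][:2]; print("tool shift cm",(M[:2,:2].T@d*100).round(2))
E
```

```text
time_s: 5.08
ee_pos: [0.5107, -0.3296, 0.2786]
ee_rot: [-1.495, -2.763, -0.0]
wrist_force: [0.2, 0.3, 0.3]
gripper_width: 0.0844
gripper_force: 0.0
time_s: 5.7
ee_pos: [0.5107, -0.3295, 0.404]
ee_rot: [-1.683, -2.652, -0.0]
wrist_force: [0.3, 0.2, -0.4]
gripper_width: 0.0852
gripper_force: 0.0
[ 0.5106429  -0.3295029   0.40340741] [[-0.426, 0.905, -0.001], [0.905, 0.426, 0.001], [0.001, -0.001, -1.0]]
1225 ((509.9113464355469, -328.7457580566406), (15.07052230834961, 49.58591079711914), 33.008201599121094)
[ 0.50321696 -0.31859226  0.13288895] 126
tool shift cm [27.99 16.97]
```

Bar angle implies q ≈ 1.23, so the selector is at the long tick. Next is the probe.

```bash
python3 -m handwheel '[[[3.5,2.12,0,0,0,0],[3.5,2.12,0,0,0,0],[3.5,2.12,0,0,0,0],[3.5,2.12,0,0,0,0],[3.5,2.12,0,0,0,0],[3.5,2.12,0,0,0,0],[3.5,2.12,0,0,0,0],[3.5,2.12,0,0,0,0],[0,0,0,0,0,0],[0,0,0,0,0,0]]]'
python3 - <<'E'
from h import *
w=cam("wrist"); o=observe(); M=R.from_rotvec(o["ee_rot"]).as_matrix(); save(w,"w2.png")
print(o["ee_pos"],M.round(3).tolist())
v,u=np.mgrid[0:420,0:560]; uv=np.c_[u.ravel(),v.ravel()]
P=depthpts(w,uv); ok=w["range_z"].ravel()>0
s=ok&(P[:,2]>.16)&(P[:,2]<.18)&(np.hypot(P[:,0]-.545,P[:,1])<.045)
r=cv2.minAreaRect((P[s,:2]*1000).astype(np.float32)); print(s.sum(),r,np.median(P[s,2]))
s=ok&(P[:,2]>.095)&(P[:,2]<.103)&(np.hypot(P[:,0]-.545,P[:,1])<.075)
r=cv2.minAreaRect((P[s,:2]*1000).astype(np.float32)); print('stand',r)
E
```

```text
time_s: 7.0
ee_pos: [0.5452, -0.0042, 0.4038]
ee_rot: [-1.683, -2.652, 0.001]
wrist_force: [0.5, 0.2, -0.7]
gripper_width: 0.0851
gripper_force: 0.0
[ 0.54518666 -0.00458648  0.40398311] [[-0.425, 0.905, -0.001], [0.905, 0.425, -0.0], [0.0, -0.001, -1.0]]
1332 ((544.2759399414062, -2.6658496856689453), (24.021631240844727, 24.232555389404297), 27.30912971496582) 0.16827652826780556
stand ((544.30908203125, -4.309669494628906), (90.29286193847656, 90.71898651123047), 10.084967613220215)
```

View pics/w2.png

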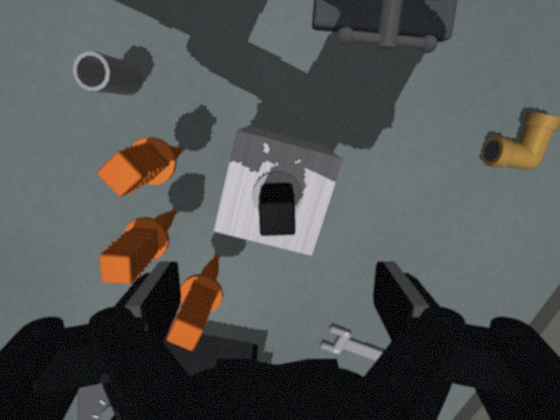

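The wrist view shows the probe handle at about (278,208), square to the pads, with the stand around it and the orange look-alikes clear to the left. Descend and grip.

```bash
python3 -m handwheel '[[[0.1,0,3.6,0,0,-0.03],[0,0,3.6,0,0,0],[0,0,3.7,0,0,0],[0,0,0,0,0,0],[0,0,0,0,0,0]]]' 100 && python3 -m handwheel '[[[0,0,0,0,0,0],[0,0,0,0,0,0],[0,0,0,0,0,0],[0,0,0,0,0,0],[0,0,0,0,0,0],[0,0,0,0,0,0],[0,0,0,0,0,0]]]' 0 && python3 -c "
from h import *
o=observe();print(o)"
```

```text
time_s: 7.68
ee_pos: [0.5451, -0.0037, 0.2972]
ee_rot: [1.645, 2.675, 0.001]
wrist_force: [1.0, -0.3, 0.1]
gripper_width: 0.0855
gripper_force: 0.0
time_s: 8.55
ee_pos: [0.5448, -0.0031, 0.2961]
ee_rot: [1.644, 2.677, 0.0]
wrist_force: [-2.5, -0.5, 5.4]
gripper_width: 0.0233
gripper_force: 59.2
{'time_s': 8.55, 'joint_positions': array([-5.24778668e-02, -1.18800818e-01,  1.85371666e+00, -4.14868256e-05,
        1.40631035e+00, -5.21502633e-01]), 'qvel': array([ 0.00050446, -0.00086346, -0.00061068,  0.0008728 ,  0.00013305,
       -0.00041371]), 'effort': array([ 1.82103510e-01, -4.77740371e+01, -5.85663307e+01,  9.71281808e-02,
       -5.58458548e-01,  6.27305912e-03]), 'ee_pos': array([ 0.54481171, -0.00308644,  0.29610667]), 'ee_rot': array([1.64425428e+00, 2.67654386e+00, 2.18674820e-04]), 'wrist_force': array([-2.458594  , -0.5150683 ,  5.37195772]), 'torque': array([-0.03599454,  0.28120521,  0.00888757]), 'gripper_force': 59.222450852394104, 'gripper_width': 0.023325892554752467}
```

```bash
python3 -m handwheel '[[[0,0,-3,0,0,0],[0,0,-5,0,0,0],[0,0,-5,0,0,0],[0,0,0,0,0,0]]]' && python3 -m handwheel '[[[2.5,2.8,0,0,0,0],[2.5,2.8,0,0,0,0],[2.5,2.8,0,0,0,0],[2.5,2.8,0,0,0,0],[0,0,0,0,0,0],[0,0,0,0,0,0],[0,0,0,0,0,0]]]'
python3 - <<'E'
from h import *
import pickle
w=cam("wrist"); o=observe(); save(w,"w3.png"); pickle.dump((w,o),open("w3.pkl","wb"))
print(o["ee_pos"],o["ee_rot"],o["wrist_force"])
E
```

```text
time_s: 9.05
ee_pos: [0.5448, -0.0031, 0.4296]
ee_rot: [1.642, 2.673, 0.004]
wrist_force: [0.7, -0.1, -1.9]
gripper_width: 0.0229
gripper_force: 59.5
time_s: 9.93
ee_pos: [0.5993, 0.136, 0.4254]
ee_rot: [-1.645, -2.676, 0.001]
wrist_force: [-1.5, -0.5, -2.2]
gripper_width: 0.0236
gripper_force: 59.5
[0.59930365 0.13597547 0.42564112] [ 1.64560850e+00  2.67603922e+00 -1.60251092e-04] [ 0.23513978  0.01188774 -1.70669372]
```

View pics/w3.png

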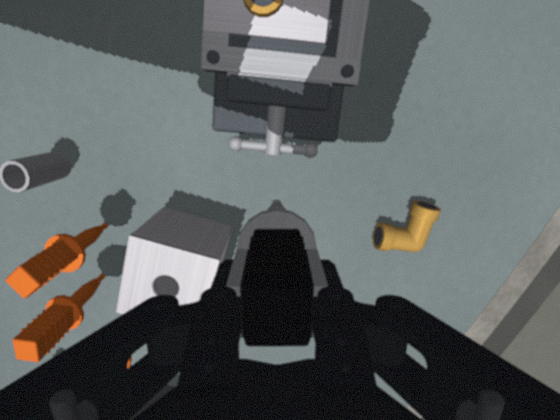

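The wrist view shows the probe held with its tip at about (277,204). The groove's long leg runs along row 40 with its corner at right, and the short leg goes up. I'll move closer so the whole groove is in view.

```bash
python3 -m handwheel '[[[3.5,0,0,0,0,0],[3.5,0,0,0,0,0],[2.5,0,0,0,0,0],[0,0,0,0,0,0],[0,0,0,0,0,0],[0,0,0,0,0,0]]]'
python3 - <<'E'
from h import *
import pickle
w=cam("wrist"); o=observe(); save(w,"w4.png"); pickle.dump((w,o),open("w4.pkl","wb"))
print(o["ee_pos"],o["ee_rot"],o["wrist_force"])
cv2.imwrite("pics/w4.png",cv2.resize(w["color"][0:225,130:430,::-1],(800,600),interpolation=cv2.INTER_CUBIC))
E
```

```text
time_s: 10.72
ee_pos: [0.5569, 0.2206, 0.4257]
ee_rot: [1.646, 2.676, -0.0]
wrist_force: [0.5, 1.0, -1.5]
gripper_width: 0.0236
gripper_force: 59.6
[0.55686965 0.22071425 0.42565922] [ 1.64585388e+00  2.67590637e+00 -1.30345625e-04] [ 0.31093463  0.96779862 -1.44658727]
```

View pics/w4.png

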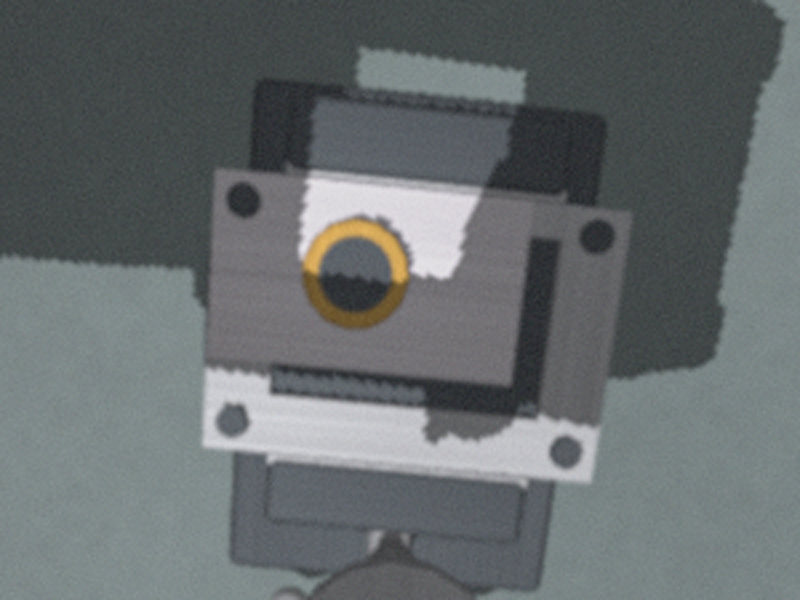

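The crop shows the full groove. The long leg's left end is at about (271,379), the corner at (525,402), the short leg's end at (545,240), and the probe tip at (396,530).

```bash
python3 - <<'E'
from h import *
import pickle
w,o=pickle.load(open("w4.pkl","rb"))
f=lambda L:np.array(L,float)/(800/300)+[130,0]
# plane of plate
v,u=np.mgrid[0:420,0:560]; uv=np.c_[u.ravel(),v.ravel()]
P=depthpts(w,uv);rz=w["range_z"].ravel()
poly=(f([[220,285],[290,285],[290,360],[500,380],[512,310],[420,300],[410,340],[220,360]])).astype(np.int32)
m=np.zeros((420,560),np.uint8);cv2.fillPoly(m,[poly],1)
s=(m.ravel()>0)&(rz>0); Q=P[s]; A=np.c_[Q[:,:2]-[.545,.257],np.ones(len(Q))]
for _ in range(4):
    k=np.linalg.lstsq(A,Q[:,2],rcond=None)[0]; r=Q[:,2]-A@k; g=abs(r)<.003; A=A[g];Q=Q[g]
print('plane',k,len(Q),r.std())
def proj(L):
    c,d=rays(w,f(L)); n=np.array([k[0],k[1],-1]); off=k[2]-k[:2]@[.545,.257]
    t=-(c@n+off)/(d@n); return c+d*t[:,None]
names=['startTop','startBot','outerCorner','innerCorner','endIn','endOut','pl','pr','pbr','pbl']
G=proj([[272,367],[270,392],[537,417],[513,386],[531,238],[560,240],[216,169],[631,211],[592,483],[202,446]])
for n,p in zip(names,G): print(n,(p*1000).round(1))
d=G[2]-G[1]; a1=np.arctan2(d[1],d[0]); e=G[3]-G[0]; a2=np.arctan2(e[1],e[0]); s1=G[4]-G[3];s2=G[5]-G[2]
print('angles',np.degrees([a1,a2,np.arctan2(s1[1],s1[0])-np.pi/2,np.arctan2(s2[1],s2[0])-np.pi/2]),'len outer',np.hypot(*d[:2]),np.hypot(*s2[:2]),'plate',[np.degrees(np.arctan2(*(G[j]-G[i])[1::-1])) for i,j in((6,7),(9,8))])
a=np.mean([a1,a2,np.arctan2(s1[1],s1[0])-np.pi/2,np.arctan2(s2[1],s2[0])-np.pi/2])
X=np.array([np.cos(a),np.sin(a)]);Y=np.array([-X[1],X[0]])
# vise-frame rect from averaged edges
xs=np.mean([G[0][:2]@X,G[1][:2]@X])+.006; xc=np.mean([(G[2][:2]@X)-.006,(G[3][:2]@X)+.006,G[4][:2]@X+.006,G[5][:2]@X-.006])
yl=np.mean([G[0][:2]@Y-.006,G[1][:2]@Y+.006,G[2][:2]@Y+.006,G[3][:2]@Y-.006]); ye=np.mean([G[4][:2]@Y,G[5][:2]@Y])-.006
print('leglens',xc-xs,ye-yl)
x5=np.mean([xs+.09,xc]); y5=np.mean([yl,ye-.054])
for i,(x,y) in enumerate([(x5-.09,y5),(x5,y5),(x5,y5+.054)]): print((x*X+y*Y).round(4))
print('dir',np.degrees(a))
M=R.from_rotvec(o["ee_rot"]).as_matrix();tip=o["ee_pos"]+M@[0,0,.281]
Tcw=np.linalg.inv(w["Twc"]);pc=Tcw[:3,:3]@tip+Tcw[:3,3]
px=cv2.projectPoints(pc.reshape(1,3),np.zeros(3),np.zeros(3),np.array(w["K"]),np.array([w["k1"],0,0,0.]))[0].ravel()
print('tip',tip,'px',px,'crop',(px-[130,0])*800/300)
E
```

```text
plane [-0.0064077  -0.00878777  0.06225057] 2156 0.0007493154421001216
startTop [497.8 239.9  62.7]
startBot [501.  231.2  62.8]
outerCorner [595.2 268.2  61.8]
innerCorner [581.4 274.3  61.9]
endIn [561.6 323.8  61.6]
endOut [571.3 328.   61.5]
pl [450.6 294.   62.5]
pr [589.3 348.7  61.2]
pbr [626.8 255.6  61.7]
pbl [486.3 201.   63.1]
angles [21.45805426 22.33154277 21.73984929 21.71101067] len outer 0.10119301894513734 0.06440281278679619 plate [np.float64(21.534519891421837), np.float64(21.241187923540565)]
leglens 0.08984366631171914 0.052918322040392894
[0.5051 0.2373]
[0.5886 0.2707]
[0.5685 0.3209]
dir 21.810114246137505
tip [0.55686866 0.22068748 0.14465923] px [276.48266821 202.21117825] crop [390.62044856 539.22980866]
```

```bash
python3 -m handwheel '[[[1.9,-2,0,0,0,0],[1.92,-1.96,0,0,0,0],[0,0,4,0,0,0],[0,0,2.5,0,0,0],[0,0,1.0,0,0,0],[0,0,0,0,0,0],[0,0,0,0,0,0],[0,0,0,0,0,0],[0,0,0,0,0,0]]]'
python3 - <<'E'
from h import *
w=cam("wrist");b=cam("side");a=cam("scene");o=observe()
print(o["ee_pos"],o["ee_rot"],o["wrist_force"])
M=R.from_rotvec(o["ee_rot"]).as_matrix();tip=o["ee_pos"]+M@[0,0,.281];print(tip)
crops=[]
for im in(w,b,a):
    T=np.linalg.inv(im["Twc"]);pc=T[:3,:3]@tip+T[:3,3]
    px=cv2.projectPoints(pc.reshape(1,3),np.zeros(3),np.zeros(3),np.array(im["K"]),np.array([im["k1"],0,0,0.]))[0].ravel();print(px)
    h=(60 if im is w else 25); x,y=int(px[0]),int(px[1])
    c=im["color"][max(0,y-h):y+h,max(0,x-h):x+h,::-1]; crops.append(cv2.resize(c,(266,266),interpolation=cv2.INTER_CUBIC))
cv2.imwrite("pics/t1.png",np.hstack(crops))
E
```

```text
time_s: 11.9
ee_pos: [0.504, 0.2376, 0.3512]
ee_rot: [1.644, 2.676, 0.001]
wrist_force: [-0.2, -0.9, -2.1]
gripper_width: 0.0235
gripper_force: 59.7
[0.50395539 0.23765055 0.35083904] [1.64441077e+00 2.67672807e+00 1.99770641e-04] [-0.00779794 -0.52733004 -1.51208916]
[0.50399866 0.23766592 0.06983904]
[276.23777681 202.14973852]
[233.93634637 174.08547542]
[374.07927731 223.53314868]
```

View pics/t1.png

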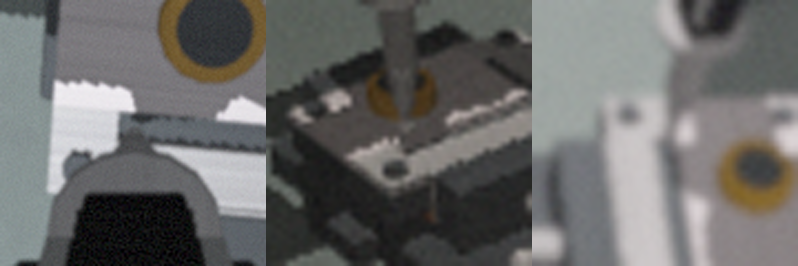

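The wrist crop shows the tip at about (135,130), some 5–6 mm right of the groove's left end (120,115). That is consistent with seam_0, so I'll feel downwards.

```bash
python3 -m handwheel '[[[0,0,0.35,0,0,0],[0,0,0.35,0,0,0],[0,0,0.2,0,0,0],[0,0,0.15,0,0,0],[0,0,0,0,0,0],[0,0,0,0,0,0],[0,0,0,0,0,0],[0,0,0,0,0,0]]]'
python3 -c "
from h import *
o=observe();print(o['ee_pos'],o['wrist_force'],o['torque'])"
```

```text
time_s: 13.05
ee_pos: [0.504, 0.2376, 0.3403]
ee_rot: [1.645, 2.677, 0.0]
wrist_force: [-0.6, 0.7, -2.2]
gripper_width: 0.0236
gripper_force: 59.7
[0.50395872 0.23762952 0.3402536 ] [-0.59418213  0.74214393 -2.19659455] [ 0.03581096 -0.01043576 -0.03011239]
```

```bash
for i in 1 2 3; do python3 -m handwheel '[[[0,0,0.1,0,0,0],[0,0,0,0,0,0],[0,0,0,0,0,0]]]' | grep -E "pos|wrist"; done
```

```text
ee_pos: [0.5039, 0.2376, 0.3392]
wrist_force: [0.2, 0.3, -0.3]
ee_pos: [0.504, 0.2376, 0.3382]
wrist_force: [-0.4, 0.2, -1.7]
ee_pos: [0.5039, 0.2377, 0.3372]
wrist_force: [0.3, 0.1, -1.4]
```

```bash
for i in 1 2 3; do python3 -m handwheel '[[[0,0,0.1,0,0,0],[0,0,0,0,0,0],[0,0,0,0,0,0]]]' | grep -E "pos|wrist"; done
```

```text
ee_pos: [0.504, 0.2376, 0.3362]
wrist_force: [0.2, 0.6, -2.5]
ee_pos: [0.504, 0.2376, 0.3353]
wrist_force: [0.5, -0.5, 0.7]
ee_pos: [0.504, 0.2377, 0.3343]
wrist_force: [-0.9, 0.9, 0.5]
```

Contact was at TCP z ≈ 0.3355, inside the groove and about 6–7 mm below the plate top. Press to about 2.3 mm of travel, then start the long leg.

```bash
python3 -m handwheel '[[[-0.04,0,0.1,0,0,0],[-0.03,0,0,0,0,0],[0,0,0,0,0,0],[0,0,0,0,0,0]]]' | grep -E "time|pos|wrist"; for i in 1 2; do python3 -m handwheel '[[[-0.032,0.36,0.003,0,0,0],[-0.032,0.36,0.003,0,0,0],[-0.032,0.36,0.003,0,0,0],[-0.032,0.36,0.003,0,0,0],[-0.032,0.36,0.003,0,0,0],[0,0,0,0,0,0],[0,0,0,0,0,0]]]' | grep -E "pos|wrist"; done
```

```text
time_s: 15.8
ee_pos: [0.5042, 0.2371, 0.3332]
wrist_force: [-1.5, 1.4, 1.0]
ee_pos: [0.5212, 0.2438, 0.3332]
wrist_force: [2.0, 1.1, 0.5]
ee_pos: [0.538, 0.2505, 0.3331]
wrist_force: [1.2, 0.0, 0.5]
```

```bash
for i in 1 2 3; do python3 -m handwheel '[[[-0.032,0.36,0.003,0,0,0],[-0.032,0.36,0.003,0,0,0],[-0.032,0.36,0.003,0,0,0],[-0.032,0.36,0.003,0,0,0],[-0.032,0.36,0.003,0,0,0],[0,0,0,0,0,0],[0,0,0,0,0,0]]]' | grep -E "pos|wrist"; done; python3 -c "
from h import *
for i in range(3): get_image('wrist');print(observe()['wrist_force'])"
```

```text
ee_pos: [0.5548, 0.2572, 0.333]
wrist_force: [1.7, 0.3, 0.8]
ee_pos: [0.5715, 0.2639, 0.3328]
wrist_force: [0.7, 0.4, 1.5]
ee_pos: [0.5883, 0.2706, 0.3327]
wrist_force: [1.4, 1.0, 0.6]
[1.98266526 1.26500215 1.10899616]
[1.41245235 0.21214801 0.62023891]
[ 1.62366939 -0.13450489  1.56720121]
```

```bash
for i in 1 2 3; do python3 -m handwheel '[[[0.359,0.032,0.002,0,0,0],[0.359,0.032,0.002,0,0,0],[0.359,0.032,0.002,0,0,0],[0.359,0.032,0.002,0,0,0],[0.359,0.032,0.002,0,0,0],[0,0,0,0,0,0],[0,0,0,0,0,0]]]' | grep -E "time|pos|wrist"; done; python3 -c "
from h import *
for i in range(3): get_image('wrist');print(observe()['wrist_force'])"
```

```text
time_s: 21.2
ee_pos: [0.5814, 0.2875, 0.3324]
wrist_force: [-0.3, 1.6, 1.4]
time_s: 22.08
ee_pos: [0.5747, 0.3042, 0.3323]
wrist_force: [-0.3, 1.2, 1.2]
time_s: 22.95
ee_pos: [0.568, 0.321, 0.3322]
wrist_force: [-0.4, 1.5, 2.3]
[-0.09994922  1.40286095  1.94868623]
[0.47121566 2.49739122 1.30914792]
[-0.03446798  1.15826766  0.83307081]
```

```bash
python3 -m handwheel '[[[0,0,-0.4,0,0,0],[0,0,-0.6,0,0,0],[0,0,-3,0,0,0],[0,0,-5,0,0,0],[0,0,-1.2,0,0,0],[0,0,0,0,0,0],[0,0,0,0,0,0]]]' | grep -E "time|pos|wrist"; python3 -m handwheel '[[[-3.48,-2.08,0,0,0,0],[-3.48,-2.08,0,0,0,0],[-3.48,-2.08,0,0,0,0],[-3.48,-2.08,0,0,0,0],[-3.48,-2.08,0,0,0,0],[-3.48,-2.08,0,0,0,0],[-3.48,-2.08,0,0,0,0],[-3.48,-2.08,0,0,0,0],[0,0,0,0,0,0],[0,0,0,0,0,0]]]' | grep -E "time|pos|wrist"
python3 - <<'E'
from h import *
b=cam("side");a=cam("scene");o=observe();M=R.from_rotvec(o["ee_rot"]).as_matrix()
print(o["ee_pos"],o["ee_rot"],"shift cm",M.T@(np.array([.5448,-.0031,.2961])-o["ee_pos"])*100)
tip=o["ee_pos"]+M@[0,0,.281]
cr=[]
for im in(b,a):
    T=np.linalg.inv(im["Twc"]);pc=T[:3,:3]@tip+T[:3,3]
    px=cv2.projectPoints(pc.reshape(1,3),np.zeros(3),np.zeros(3),np.array(im["K"]),np.array([im["k1"],0,0,0.]))[0].ravel();print(px)
    x,y=px.astype(int);h=45
    cr.append(cv2.resize(im["color"][y-h:y+h,x-h:x+h,::-1],(400,400),interpolation=cv2.INTER_CUBIC))
cv2.imwrite("pics/s1.png",np.hstack(cr))
E
```

```text
time_s: 23.98
ee_pos: [0.5681, 0.3207, 0.4323]
wrist_force: [0.9, 0.1, -1.4]
time_s: 25.22
ee_pos: [0.5455, -0.0026, 0.4332]
wrist_force: [0.6, 0.6, -0.6]
[ 0.5456235  -0.00202832  0.4335558 ] [-1.64289194e+00 -2.67678113e+00  4.18479047e-04] shift cm [-0.06633693 -0.11269855 13.74562216]
[270.41088023 192.13515733]
[284.42792018 188.14060329]
```

View pics/s1.png

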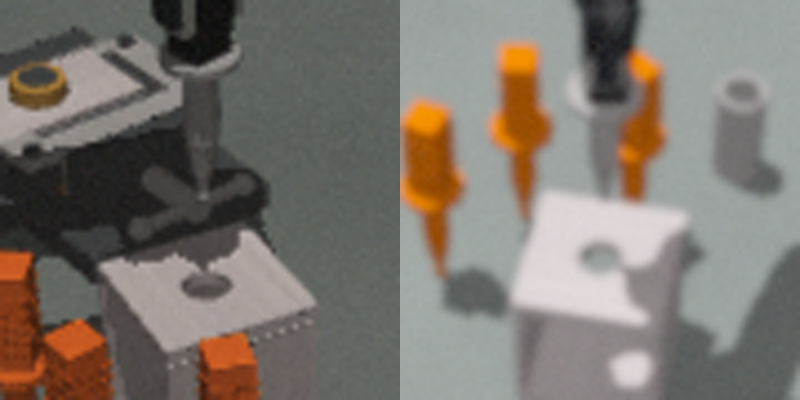

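The probe hangs straight above the hole: tip (203,197) over hole (206,285) in the side crop, and (606,195) over (602,255) in the scene crop. Lower it in.

```bash
python3 -m handwheel '[[[-0.07,-0.11,2,0,0,0],[0,0,1.5,0,0,0],[0,0,1.5,0,0,0],[0,0,1.5,0,0,0],[0,0,1.5,0,0,0],[0,0,1.5,0,0,0],[0,0,1.5,0,0,0],[0,0,1,0,0,0],[0,0,0.8,0,0,0],[0,0,0,0,0,0]]]' | grep -E "time|pos|wrist";  python3 -m handwheel '[[[0,0,0.4,0,0,0],[0,0,0.4,0,0,0],[0,0,0,0,0,0],[0,0,0,0,0,0]]]' | grep -E "time|pos|wrist"
```

```text
time_s: 26.58
ee_pos: [0.5448, -0.0039, 0.3057]
wrist_force: [0.1, 0.6, -2.4]
time_s: 27.08
ee_pos: [0.5449, -0.0039, 0.2983]
wrist_force: [-0.4, -0.1, -2.5]
```

```bash
python3 -m handwheel '[[[0,0,0.1,0,0,0],[0,0,0.08,0,0,0],[0,0,0,0,0,0],[0,0,0,0,0,0]]]' | grep -E "time|pos|wrist";  python3 -m handwheel '[[[0,0,0,0,0,0],[0,0,0,0,0,0],[0,0,0,0,0,0],[0,0,0,0,0,0],[0,0,0,0,0,0]]]' 100; python3 -m handwheel '[[[0,0,-1.5,0,0,0],[0,0,-3,0,0,0],[0,0,-5,0,0,0],[0,0,-3,0,0,0],[0,0,0,0,0,0],[0,0,0,0,0,0],[0,0,0,0,0,0],[0,0,0,0,0,0]]]'
python3 - <<'E'
from h import *
v,u=np.mgrid[0:420,0:560]; uv=np.c_[u.ravel(),v.ravel()]
for n in("wrist","side","scene"):
    w=cam(n);P=depthpts(w,uv);ok=w["range_z"].ravel()>0
    s=ok&(P[:,2]>.16)&(P[:,2]<.18)&(np.hypot(P[:,0]-.545,P[:,1])<.045)
    print(n,s.sum(),cv2.minAreaRect((P[s,:2]*1000).astype(np.float32)),np.median(P[s,2]))
    s=ok&(P[:,2]>.095)&(P[:,2]<.103)&(np.hypot(P[:,0]-.545,P[:,1])<.075)
    print('stand',cv2.minAreaRect((P[s,:2]*1000).astype(np.float32)))
    s=ok&(P[:,2]>.126)&(P[:,2]<.14)&(np.hypot(P[:,0]-.511,P[:,1]+.329)<.045)
    if s.sum()>9: print('bar',cv2.minAreaRect((P[s,:2]*1000).astype(np.float32)))
    if n=="side": cv2.imwrite("pics/f.png",w["color"][:,:,::-1])
E
```

```text
time_s: 27.58
ee_pos: [0.5449, -0.0039, 0.2964]
wrist_force: [-0.2, 0.1, -1.7]
time_s: 28.2
ee_pos: [0.5448, -0.0039, 0.2964]
ee_rot: [1.644, 2.677, 0.0]
wrist_force: [0.4, 0.9, 0.1]
gripper_width: 0.0855
gripper_force: 0.0
time_s: 29.2
ee_pos: [0.5448, -0.0039, 0.4207]
ee_rot: [-1.644, -2.676, 0.001]
wrist_force: [0.3, 0.0, 0.4]
gripper_width: 0.0853
gripper_force: 0.0
wrist 1131 ((544.095947265625, -2.998289108276367), (23.587663650512695, 23.274646759033203), 27.228946685791016) 0.16825178109907557
stand ((544.3466186523438, -4.2120819091796875), (90.53148651123047, 90.6302719116211), 10.011617660522461)
side 90 ((545.1281127929688, -5.433721542358398), (26.52965545654297, 27.659385681152344), 22.208646774291992) 0.1662756672418022
stand ((544.7369995117188, -4.18121337890625), (91.89855194091797, 94.83317565917969), 9.871864318847656)
bar ((510.7484130859375, -329.5316162109375), (16.304515838623047, 50.60487365722656), 32.622650146484375)
scene 81 ((544.6921997070312, -4.8423004150390625), (28.939496994018555, 22.952011108398438), 22.256322860717773) 0.16647321422369976
stand ((545.2163696289062, -5.1681060791015625), (92.95629119873047, 90.6266098022461), 10.393486976623535)
bar ((510.25311279296875, -326.5274963378906), (17.972442626953125, 48.09325408935547), 30.207847595214844)
```

View pics/f.png

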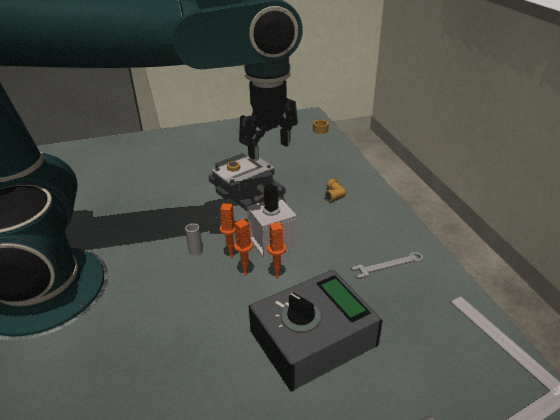

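The side view shows the probe hanging upright in the stand (270,205) and the selector at the long tick (297,305). The bystanders are undisturbed and the gripper is clear.

```bash
python3 -c "
from rig import *
print(job_done())"
```

```text
the job is handed in; nothing more can be done
None
```

I handed the job in after about 29 s of robot time; no verdict came back. The selector is at the long tick (about 1.2 rad by camera), the groove was traced from seam_0 to seam_8 at about 2–3 N, and the probe hangs upright in its stand again with the bystanders untouched.

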